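# Slide the pepper mill home into the condiment rack

## Robot

A 6-joint arm with a two-finger parallel gripper is mounted at the origin on a cart in front of the work surface, level with it; the furniture and walls round the work are solid. World frame = base frame: x ahead of the robot, y to its left, z up, the work surface at z = 0. Lengths are in m, angles in rad, forces in N, time in s.
With the tool pointing down it reaches from about 0.325 to 0.775 m from the base axis. Payload 5.5 kg.
Tool frame: the origin (TCP) lies between the finger pads; the fingertips stand 25 mm ahead of it and the grasp point (between the pads) lies 6 mm ahead of it (env.finger_overhang is the distance from the TCP to the fingertips, in m); z points along the fingers, y is the line along which they close (so a half turn about z gives the same grasp; the last joint's range is limited). The gripper opens to 85 mm and grips with 20 to 120 N. Pads are 22 mm wide; open, the fingers measure 114 mm over their backs; the gripper's body (76 mm by 85 mm) begins 54 mm behind the grasp point. The pads swing forward as they close: fully open they stand 13 mm farther back than shut.
Start: joints at [1.054, 0.091, 1.231, -0, 1.82, -0.057], TCP at [0.266, 0.538, 0.256] pointing down, gripper open.
Joint ranges: [-2.87, 2.87], [-0.86, 2.18], [0.17, 2.46], [-1.51, 4.65], [0.06, 2.69], [-2.65, 2.65]. Speed limits (rad/s): [2.57, 2.57, 3.01, 3.14, 3.14, 3.14].

## Interface

Orientations are given as a rotation vector (axis times angle).
In Python, from plant import env, cams, order gives the robot as it stands.
- The arm moves only by the shell command python3 -m creep 'ROWS' [OPENING] [FORCE]. ROWS is JSON, a list of rows, each a list of 2 entries, a list of its own where there are three numbers: the shift along the tool's x, y, z in m, then the turn about the tool's z in rad. A call has 1 to 12 rows; each row shifts and turns the commanded pose from where the row before left it, along the tool's axes as they then stand; what a row does not reach is not made up. A row lasts 1/12 s, in which the tool goes at most 41.7 mm and 7.16 degrees, less where a joint would pass 70% of its speed; a pose out of reach is approached as far as the arm can. A call with a gripper value outside its range is refused whole. OPENING is the opening, from 0 (shut) to 1 (fully open), set as the call begins (- or left out, the last holds). The fingers move at their own pace and stop on an object; FORCE is the grip in N (left out, the last holds). Time passes only in rows, so rows that do not move let the fingers close. It gives the time, the measured TCP pose, the force, the opening and the grip force at its end, in the units of the state.
- env.get_obs(): the state, without advancing time (a new reading comes with each control period).
- cams.read_camera(name): name is "scene" or "top"; returns a dict with "pixels" (384x512x3 uint8, red, green, blue), "range_z" (384x512 float32, m along the optical axis (not along the pixel's ray), 0 where there is no reading), "mtx" (3x3 intrinsics, pixels), "pose" (4x4, takes a point from camera to world coordinates). Camera axes: x right, y up, looking along -z (the intrinsics and any distortion apply to the point x, -y, -z); pixel columns grow to the right and rows downward; lengths in m; the calibration is good to about 2 mm. A picture is of the moment at which its call begins.
- order.hand_in(): hands the job in; it is judged then, once.
The state is a dict: "t": time; "joints": joint angles; "qd": joint speeds; "effort": joint torques, N m; "eef_pos": TCP position; "eef_rot": TCP orientation; "wrist_force": force on the tool from outside, world axes, zero at the start; "torque": the same for the moment, N m; "width": opening from 0.0 (shut) to 1.0 (fully open); "grip_force": force on a finger pad.
Only numpy, scipy, OpenCV 4.12 (cv2) and the standard library are available. Lean on these libraries where they do the work, as an engineer would, in place of code of your own. Each camera call takes 0.05 s, during which the arm holds its last target. There are 200 camera calls.

## Task

Push the tall wooden pepper mill across the worktop into the empty bay of the low wooden condiment rack, beside the salt shaker, until it stands fully home against the back rail. Push it gently with the fingers and keep it standing upright on the worktop all the way: it must not tip or be lifted. Leave the salt shaker and the other things where they are.

Things in the scene. Friction and masses are not known exactly. Their poses are not given: they have to be found in the camera images.
- pepper_mill: dark brown turned wooden pepper mill, 220 mm tall, round, widest diameter 58 mm (radius 29 mm at its foot), about 0.18 kg, standing loose on the worktop. Origin: centre of its underside, on the worktop; z is its upright axis (it stands up to 0.03 rad out of plumb). It slides on its foot but tips over easily when pushed higher than roughly 35 mm above the worktop.
- rack: low wooden two-bay rack, fixed, open in front, no floor. x axis points into the bays, y left, z up. Back rail 42 mm high, face at x = +29 mm; three side rails, 30 mm high, 14 mm thick, run from it to rounded ends at x = -30 mm, centred at y = +49, -49, -147 mm. Bays 84 mm wide: empty one centred at y = 0, salt's at y = -98 mm. Origin: on the worktop in the empty bay, 29 mm before the back rail.
- pepper_bay (a point): point on the worktop, same place and axes as the rack's origin: where the centre of the pepper mill's underside comes when the mill touches the back rail in the middle of the empty bay
- salt_shaker: glass salt shaker with a grey metal top, 44 mm diameter, 90 mm tall, standing loose in the rack's other bay. Origin: centre of its underside.
- syrup_bottle: dark bottle with orange label and wide black cap, 68 mm diameter, 182 mm tall, loose; to be left alone. Origin: centre of its underside.
- mug_blue: white mug with a small leaf pattern, 92 mm across, 127 mm with its handle, 95 mm tall, loose; to be left alone. Origin: centre of its underside.
- garlic: garlic bulb, 60 mm diameter, 59 mm tall, loose; to be left alone. Origin: centre of its underside.

How it is judged:
By the outcome, as a careful person would: the job done as asked, in the order asked, and still so for the second after the job is handed in, with the robot touching nothing.
It also fails if it takes over 72 s, if anything falls off the work surface, if the arm or the gripper's body presses on something with over 40 N, if the wrist force passes 120 N, or if a joint passes its speed limit or range.

## Working session

There is one attempt and no reset: what is moved stays moved. The work goes in short steps, Python scripts to look and compute and a shell command to move; the robot and the scene stay as the last step left them, time stands still between calls to the robot, and variables do not carry over. Pictures are saved under pics/ and viewed, at most 10 in all, crops included, and the job is handed in when it is done.

```bash
mkdir -p pics; ls; python3 - <<'E'
from plant import env,cams,order
import cv2,numpy as np
o=env.get_obs();print({k:np.round(v,3) for k,v in o.items()})
for n in("scene","top"):
    d=cams.read_camera(n);cv2.imwrite(f"pics/{n}0.png",d["pixels"][...,::-1]);np.savez(f"/tmp/{n}0.npz",**d)
    print(n,d["mtx"].round(1).tolist(),d["pose"].round(3).tolist(),(d["range_z"]>0).mean(),list(d))
E
```

```text
pics
{'t': np.float64(0.0), 'joints': array([ 1.054,  0.092,  1.232,  0.   ,  1.82 , -0.057]), 'qd': array([ 0.001,  0.002, -0.001, -0.001, -0.002,  0.001]), 'effort': array([-0.0000e+00, -4.5872e+01, -4.1804e+01,  0.0000e+00,  1.1000e-02,
       -0.0000e+00]), 'eef_pos': array([0.266, 0.537, 0.255]), 'eef_rot': array([-7.160e-01, -3.058e+00,  3.000e-03]), 'wrist_force': array([-0.354,  0.058, -0.892]), 'torque': array([-0.024, -0.   , -0.023]), 'grip_force': np.float64(0.0), 'width': np.float64(0.996)}
scene [[378.9, 0.0, 258.2], [0.0, 378.9, 187.8], [0.0, 0.0, 1.0]] [[-0.977, 0.165, -0.138, 0.462], [-0.215, -0.713, 0.667, 0.791], [0.012, 0.681, 0.732, 0.674], [0.0, 0.0, 0.0, 1.0]] 0.996002197265625 ['pixels', 'range_z', 'mtx', 'pose']
top [[392.9, 0.0, 252.2], [0.0, 392.9, 193.3], [0.0, 0.0, 1.0]] [[0.029, 0.994, -0.102, 0.493], [-0.999, 0.026, -0.024, 0.203], [-0.021, 0.103, 0.994, 0.947], [0.0, 0.0, 0.0, 1.0]] 0.9959818522135416 ['pixels', 'range_z', 'mtx', 'pose']
```

View pics/scene0.png

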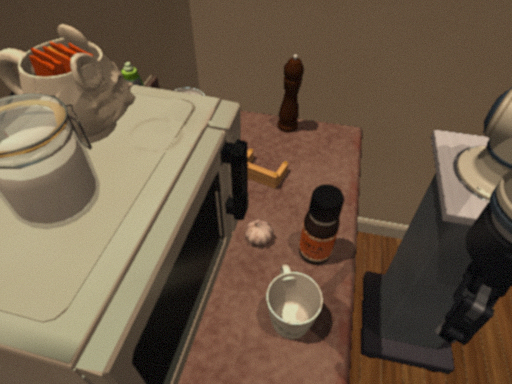

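View pics/top0.png

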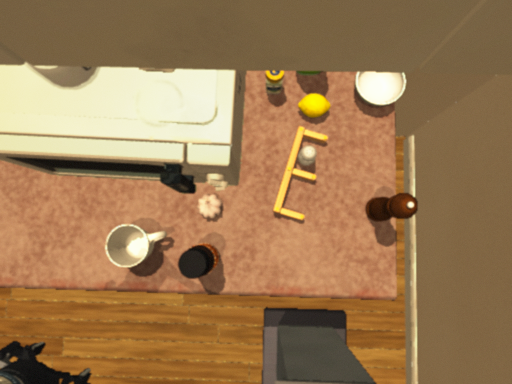

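The top view shows the mill (foot ≈(378,208), head (403,206)), the rack opening to the right with its empty bay at ≈(305,195), and the salt at (307,156). The mug is at (128,246), the syrup at (197,262) and the garlic at (209,206). I'll measure using depth.

```bash
cat > h.py <<'E'
import numpy as np,cv2
from scipy.optimize import least_squares
def cloud(d):
    v,u=np.mgrid[:384,:512];z=d["range_z"];K=d["mtx"]
    c=np.stack([(u-K[0,2])/K[0,0]*z,-(v-K[1,2])/K[1,1]*z,-z],-1)
    return c@d["pose"][:3,:3].T+d["pose"][:3,3]
def circ(p,r=None):
    c=p.mean(0)
    f=(lambda q:np.hypot(*(p-q[:2]).T)-(q[2] if r is None else r))
    s=least_squares(f,list(c)+([.02] if r is None else []),loss='soft_l1',f_scale=.002);return s.x
def mill(d,near=None,hs=(.008,.03,.06,.1,.13,.17,.2)):
    """dark-brown pixels -> axis points by height, fits of the visible side"""
    P=cloud(d);h=cv2.cvtColor(d["pixels"],cv2.COLOR_RGB2HSV);return P,h
E
python3 - <<'E'
from h import *
D={n:dict(np.load(f"/tmp/{n}0.npz")) for n in("scene","top")}
for n,b in(("top",(360,180,425,230)),("scene",(270,45,310,140))):
    P=cloud(D[n]);g=cv2.cvtColor(D[n]["pixels"],cv2.COLOR_RGB2HSV)
    x0,y0,x1,y1=b;q=P[y0:y1,x0:x1].reshape(-1,3);c=g[y0:y1,x0:x1].reshape(-1,3)
    m=(q[:,2]>.006)&(q[:,2]<.235)&(c[:,2]<110)&(c[:,1]>90)
    q=q[m]
    for z in(.015,.04,.08,.12,.16,.2,.215):
        s=q[abs(q[:,2]-z)<.012]
        if len(s)>5: print(n,z,len(s),s.min(0).round(3),s.max(0).round(3),circ(s[:,:2]).round(3))
P=cloud(D["top"]);g=cv2.cvtColor(D["top"]["pixels"],cv2.COLOR_RGB2HSV)
m=(g[...,0]>12)&(g[...,0]<28)&(g[...,1]>110)&(g[...,2]>100)
m[:110]=0;m[225:]=0;m[:,:265]=0;m[:,340:]=0
m&=(P[...,2]>.015)&(P[...,2]<.055)
print("rack px",m.sum())
for n,a,b in(("back",.037,.05),("side",.024,.034)):
    q=P[m&(P[...,2]>a)&(P[...,2]<b)];print(n,len(q),q.min(0).round(3),q.max(0).round(3))
    r=cv2.minAreaRect((q[:,:2]*1000).astype(np.float32));print(r,cv2.boxPoints(r).round(0).tolist())
# table and wall
for (u,v) in((350,250),(330,220),(385,280),(388,120),(410,250),(414,200),(425,170),(307,155),(303,153),(260,240),(370,230),(392,215),(378,208)):
    print((u,v),P[v,u].round(3))
E
```

```text
top 0.015 101 [ 0.532 -0.081  0.006] [ 0.586 -0.045  0.026] [ 0.56  -0.075  0.028]
top 0.04 49 [ 0.533 -0.07   0.031] [ 0.585 -0.046  0.052] [ 0.559 -0.074  0.027]
top 0.08 133 [ 0.536 -0.079  0.068] [ 0.581 -0.049  0.092] [ 0.558 -0.074  0.022]
top 0.12 23 [ 0.541 -0.067  0.109] [ 0.57  -0.052  0.132] [ 0.558 -0.072  0.017]
top 0.16 72 [ 0.533 -0.073  0.148] [ 0.576 -0.049  0.17 ] [ 0.557 -0.074  0.024]
top 0.2 374 [ 0.533 -0.095  0.188] [ 0.58  -0.049  0.209] [ 0.557 -0.071  0.018]
top 0.215 129 [ 0.54  -0.087  0.203] [ 0.572 -0.056  0.209] [ 0.557 -0.072  0.014]
scene 0.015 353 [ 0.532 -0.491  0.006] [ 0.691 -0.048  0.027] [ 0.618 -0.267  0.22 ]
scene 0.04 273 [ 0.532 -0.489  0.028] [ 0.691 -0.047  0.052] [ 0.609 -0.267  0.219]
scene 0.08 148 [ 0.535 -0.079  0.068] [ 0.582 -0.05   0.092] [ 0.558 -0.078  0.023]
scene 0.12 97 [ 0.537 -0.073  0.108] [ 0.576 -0.055  0.132] [ 0.557 -0.076  0.019]
scene 0.16 150 [ 0.532 -0.081  0.148] [ 0.579 -0.05   0.172] [ 0.556 -0.076  0.023]
scene 0.2 213 [ 0.532 -0.083  0.188] [ 0.578 -0.051  0.211] [ 0.555 -0.07   0.015]
scene 0.215 75 [ 0.539 -0
[... 220 characters left out ...]
9) [[532.0, 119.0], [787.0, 48.0], [803.0, 105.0], [548.0, 176.0]]
side 488 [0.531 0.051 0.024] [0.791 0.166 0.034]
((666.835693359375, 104.84066772460938), (75.8701400756836, 268.07421875), 75.34728240966797) [[528.0, 102.0], [787.0, 34.0], [806.0, 108.0], [547.0, 175.0]]
(350, 250) [ 0.462 -0.01   0.   ]
(330, 220) [0.531 0.038 0.001]
(385, 280) [ 0.394 -0.093 -0.002]
(388, 120) [ 0.78  -0.102 -0.   ]
(410, 250) [ 0.441 -0.466 -0.839]
(414, 200) [ 0.565 -0.083  0.205]
(425, 170) [ 0.78 -0.48 -0.7 ]
(307, 155) [0.67  0.105 0.087]
(303, 153) [0.676 0.113 0.081]
(260, 240) [0.479 0.204 0.001]
(370, 230) [ 0.51  -0.057  0.002]
(392, 215) [ 0.539 -0.059  0.154]
(378, 208) [ 0.557 -0.053  0.081]
```

```bash
python3 - <<'E'
from h import *
d=dict(np.load("/tmp/top0.npz"));P=cloud(d);g=cv2.cvtColor(d["pixels"],cv2.COLOR_RGB2HSV)
m=(g[...,0]>12)&(g[...,0]<28)&(g[...,1]>110)&(g[...,2]>100)
m[:118]=0;m[225:]=0;m[:,:265]=0;m[:,335:]=0
m&=(P[...,2]>.01)&(P[...,2]<.06)
n,L,S,C=cv2.connectedComponentsWithStats(m.astype(np.uint8));print(S[1:].tolist())
K=d["mtx"]
def cast(u,v,z):
    r=d["pose"][:3,:3]@np.array([(u-K[0,2])/K[0,0],-(v-K[1,2])/K[1,1],-1]);o=d["pose"][:3,3]
    return (o+r*(z-o[2])/r[2])[:2]
k=np.argmax(S[1:,4])+1
big=cv2.resize(d["pixels"][115:230,265:340][...,::-1],None,fx=5,fy=5,interpolation=cv2.INTER_NEAREST)
cv2.imwrite("pics/rack0.png",big)
ys,xs=np.nonzero(L==k)
pts=P[ys,xs]
# top faces: cells with heights near 42 (back) / 30 (sides)
print(np.histogram(pts[:,2],bins=np.arange(.01,.06,.004)))
b=pts[(pts[:,2]>.038)]
l=cv2.fitLine((b[:,:2]*1000).astype(np.float32),cv2.DIST_WELSCH,0,.01,.01).ravel();print("back line",l,np.degrees(np.arctan2(l[1],l[0])))
E
```

```text
[[273, 126, 55, 94, 1139], [314, 156, 3, 6, 6], [312, 163, 1, 1, 1], [307, 165, 1, 1, 1], [309, 164, 2, 2, 2]]
(array([ 23,  23,  26,  30, 236, 186,  15, 318, 275,   7,   0,   0]), array([0.01 , 0.014, 0.018, 0.022, 0.026, 0.03 , 0.034, 0.038, 0.042,
       0.046, 0.05 , 0.054, 0.058]))
back line [ 9.6404105e-01 -2.6575324e-01  6.4540228e+02  1.4111943e+02] -15.411715
```

View pics/rack0.png

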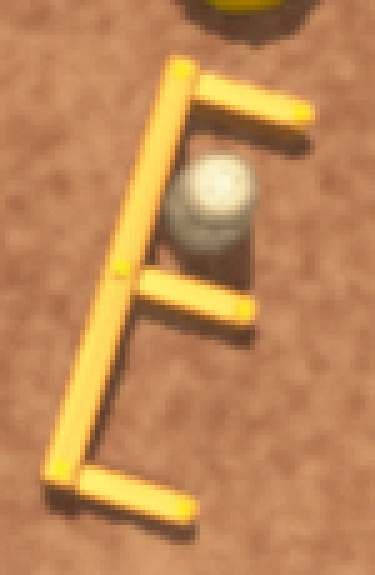

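```bash
python3 - <<'E'
from h import *
d=dict(np.load("/tmp/top0.npz"));P=cloud(d);g=cv2.cvtColor(d["pixels"],cv2.COLOR_RGB2HSV)
m=(g[...,0]>12)&(g[...,0]<28)&(g[...,1]>110)&(g[...,2]>100)
m[:118]=0;m[225:]=0;m[:,:265]=0;m[:,335:]=0
p=P[m]*1000
b=p[(p[:,2]>38)&(p[:,2]<50),:2];s=p[(p[:,2]>26)&(p[:,2]<34),:2]
l=cv2.fitLine(b.astype(np.float32),cv2.DIST_WELSCH,0,.01,.01).ravel()
yy=-l[:2];xx=np.array([yy[1],-yy[0]])
print("back x",np.percentile(b@xx,[0,1,5,50,95,99,100]).round(1),"y",np.percentile(b@yy,[0,.5,50,99.5,100]).round(1))
sy=s@yy;y0=(b@yy).max()-56
for c in(49,-49,-147):
    k=s[abs(sy-y0-c)<18]
    k=k[(k@xx)<(b@xx).min()-3]
    f=cv2.fitLine(k.astype(np.float32),cv2.DIST_L2,0,.01,.01).ravel()
    print(c,len(k),np.median(k@yy)-c,"x",(k@xx).min(),(k@xx).max(),"ang",np.degrees(np.arctan2(f[1],f[0])))
x0=(b@xx).min()-29
print("xx",xx,"yy",yy,"origin",xx*x0+yy*y0,x0,y0)
E
```

```text
back x [253.5 297.2 298.  305.2 312.2 313.  313.3] y [-691.9 -689.6 -586.5 -483.5 -482.7]
49 24 -537.9991245671636 x 239.53658208201793 250.08682298385966 ang -2.0700126
-49 28 -537.604655336045 x 238.72736870433056 250.11080452057018 ang -23.266981
-147 23 -537.5987639050672 x 238.90801561366493 250.3599428485473 ang -32.86764
xx [0.26246315 0.96494204] yy [-0.96494204  0.26246315] origin [578.70788949  75.23003097] 224.48210671363546 -538.6744359742133
```

```bash
cat >> h.py <<'E'
from scipy.spatial.transform import Rotation as Ro
RX=np.array([.2625,.9649]);RY=np.array([-.9649,.2625]);RO=np.array([.5893,.1180])
def go(x,y,z,yawy=None):
    """print shift in the tool axes and turn needed to reach a target (tool-y heading in deg)"""
    from plant import env
    o=env.get_obs();R=Ro.from_rotvec(o["eef_rot"]).as_matrix();h=np.degrees(np.arctan2(R[1,1],R[0,1]))
    print("t",round(float(o["t"]),2),"pos",o["eef_pos"].round(4),"toolx",R[:,0].round(3),"yhead",h.round(2),"F",o["wrist_force"].round(1))
    print("shift",(R.T@(np.array([x,y,z])-o["eef_pos"])).round(4),"turn",None if yawy is None else np.radians(h-yawy).round(4))
E
python3 -c "
from h import *;from plant import env
print(env.finger_overhang)
go(.40,.20,.27,81.2)"
python3 -m creep '[[[0,0,0],-0.1],[[0,0,0],-0.1],[[0,0,0],-0.1]]'; python3 -c "
from h import *
go(.40,.20,.27,81.2)"
```

```text
0.025
t 0.1 pos [0.2662 0.5375 0.2553] toolx [-0.896  0.444  0.   ] yhead 63.65 F [0.5 0.  0.2]
shift [-0.2697 -0.2431 -0.0143] turn -0.3062
t: 0.35
eef_pos: [0.2662, 0.5376, 0.2556]
eef_rot: [-0.243, -3.132, 0.002]
wrist_force: [0.1, 0.0, 1.1]
width: 1.003
grip_force: 0.0
t 0.35 pos [0.2662 0.5376 0.2556] toolx [-0.988  0.154  0.   ] yhead 81.13 F [0.1 0.  1.1]
shift [-0.1843 -0.3129 -0.0142] turn -0.0013
```

```bash
python3 -m creep '[[[-0.015,-0.026,-0.001],0],[[-0.015,-0.026,-0.001],0],[[-0.015,-0.026,-0.001],0],[[-0.015,-0.026,-0.001],0],[[-0.015,-0.026,-0.001],0],[[-0.015,-0.026,-0.001],0],[[-0.015,-0.026,-0.001],0],[[-0.015,-0.026,-0.001],0],[[-0.015,-0.026,-0.001],0],[[-0.015,-0.026,-0.001],0],[[-0.015,-0.026,-0.001],0],[[-0.015,-0.026,-0.001],0]]' >/dev/null; python3 -c "
from h import *
go(.41,-.19,.27,81.2)"
```

```text
t 1.35 pos [0.3944 0.1996 0.2679] toolx [-0.987  0.159  0.   ] yhead 80.86 F [-0.4 -0.  -0.1]
shift [-0.0773 -0.3822 -0.002 ] turn -0.006
```

```bash
python3 -m creep '[[[-0.006,-0.032,0],0],[[-0.006,-0.032,0],0],[[-0.006,-0.032,0],0],[[-0.006,-0.032,0],0],[[-0.006,-0.032,0],0],[[-0.006,-0.032,0],0],[[-0.006,-0.032,0],0],[[-0.006,-0.032,0],0],[[-0.006,-0.032,0],0],[[-0.006,-0.032,0],0],[[-0.006,-0.032,0],0],[[-0.006,-0.032,0],0]]' >/dev/null; python3 -c "
from h import *
from plant import cams
go(.542,-.185,.15,81.2)
d=cams.read_camera('top');cv2.imwrite('pics/t1.png',d['pixels'][...,::-1])
d=cams.read_camera('scene');cv2.imwrite('pics/s1.png',d['pixels'][...,::-1])
a=cv2.hconcat([cv2.imread('pics/t1.png')[60:384,200:],cv2.imread('pics/s1.png')[60:384,200:]]);cv2.imwrite('pics/c1.png',a)"
```

```text
t 2.35 pos [ 0.4038 -0.1911  0.2679] toolx [-0.987  0.159  0.   ] yhead 80.83 F [-0.   0.2 -0.7]
shift [-0.1354  0.0281  0.1179] turn -0.0064
```

View pics/c1.png

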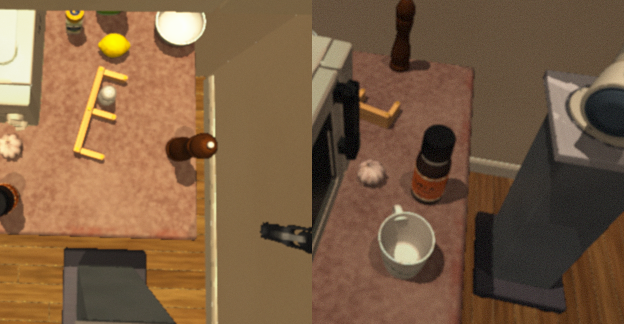

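The left half shows the gripper (275,233) on the wall side, clear of the mill (180,148). The scene camera doesn't see it yet. Next I move it in behind the mill.

```bash
python3 -m creep '[[[-0.027,0.004,0],0],[[-0.027,0.004,0],0],[[-0.027,0.004,0],0],[[-0.027,0.004,0],0],[[-0.027,0.004,0],0],[[0,0,0.03],0],[[0,0,0.03],0],[[0,0,0.03],0],[[0,0,0.03],0]]' >/dev/null; python3 -c "
from h import *
from plant import cams
go(.542,-.185,.035,81.2)
d=cams.read_camera('scene');cv2.imwrite('pics/s2.png',cv2.resize(d['pixels'][0:200,200:400,::-1],None,fx=3,fy=3,interpolation=2))
P=cloud(d)[:170,240:420].reshape(-1,3);
o=__import__('plant').env.get_obs();R=Ro.from_rotvec(o['eef_rot']).as_matrix();q=(P-o['eef_pos'])@R
q=q[(abs(q[:,0])<.06)&(q[:,1]<.08)&(q[:,1]>-.12)&(q[:,2]>-.2)&(q[:,2]<.04)]
for z in np.arange(-.18,.04,.015):
    s=q[abs(q[:,2]-z)<.0075]
    if len(s):print(round(z,3),len(s),s.min(0).round(3),s.max(0).round(3))
"
```

```text
t 3.2 pos [ 0.5408 -0.1901  0.1464] toolx [-0.987  0.158  0.001] yhead 80.9 F [-0.3 -0.3 -0.2]
shift [-0.0005  0.0051  0.1114] turn -0.0053
-0.18 106 [-0.025 -0.002 -0.181] [ 0.039  0.042 -0.173]
-0.165 140 [-0.036 -0.021 -0.172] [ 0.035  0.036 -0.158]
-0.15 223 [-0.037 -0.02  -0.157] [ 0.037  0.037 -0.143]
-0.135 178 [-0.036 -0.003 -0.142] [ 0.037  0.038 -0.128]
-0.12 164 [-0.033 -0.012 -0.127] [ 0.036  0.037 -0.113]
-0.105 96 [-0.014  0.008 -0.112] [ 0.018  0.068 -0.098]
-0.09 150 [-0.021 -0.019 -0.097] [ 0.018  0.07  -0.083]
-0.075 112 [-0.013 -0.071 -0.082] [ 0.018  0.073 -0.068]
-0.06 82 [-0.012 -0.076 -0.067] [ 0.016  0.072 -0.053]
-0.045 44 [-0.012 -0.072 -0.052] [ 0.012  0.073 -0.04 ]
-0.03 37 [-0.013 -0.056 -0.037] [ 0.01   0.052 -0.023]
-0.015 27 [-0.009 -0.051 -0.022] [ 0.009  0.043 -0.008]
0.0 22 [-0.01  -0.051 -0.007] [ 0.009 -0.044  0.002]
```

View pics/s2.png

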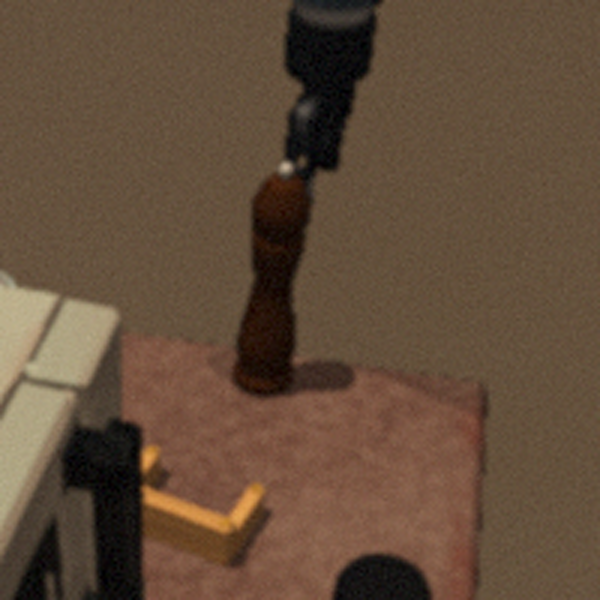

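The image shows the gripper above and behind the mill, with its linkage bulging to y = ±73 mm, wider than the finger backs. Pushing with a finger back would therefore hit the mill's waist. I'll push with the side of one finger instead (along tool x), with the mill out by that finger so it clears the round body. First I'll check the body's footprint and joint 6.

```bash
python3 -c "
from h import *
from plant import cams,env
o=env.get_obs();print(o['joints'].round(3));R=Ro.from_rotvec(o['eef_rot']).as_matrix()
for n in('scene','top'):
  d=cams.read_camera(n);P=cloud(d).reshape(-1,3);q=(P-o['eef_pos'])@R
  q=q[(abs(q[:,0])<.06)&(abs(q[:,1])<.08)&(q[:,2]>-.2)&(q[:,2]<-.05)]
  for a,b in((-.19,-.15),(-.15,-.125),(-.125,-.112),(-.112,-.1),(-.1,-.06)):
    s=q[(q[:,2]>a)&(q[:,2]<b)]
    if len(s)<5: continue
    an=np.degrees(np.arctan2(s[:,1],s[:,0]))%180;r=np.hypot(s[:,0],s[:,1])
    print(n,a,[(k,round(float(r[(an>=k)&(an<k+20)].max())*1000)) for k in range(0,180,20) if ((an>=k)&(an<k+20)).any()])
go(.501,-.1215,.035,-9)"
```

```text
[-0.398  0.03   1.502  0.     1.621 -1.809]
scene -0.19 [(0, 40), (20, 40), (40, 40), (60, 41), (80, 41), (100, 40), (120, 39), (140, 38), (160, 40)]
scene -0.15 [(0, 39), (20, 39), (40, 38), (60, 39), (80, 39), (100, 37), (120, 37), (140, 38), (160, 38)]
scene -0.125 [(0, 39), (20, 39), (40, 38), (60, 38), (80, 37), (100, 35), (120, 37), (140, 37), (160, 38)]
scene -0.112 [(0, 38), (20, 38), (40, 38), (60, 39), (80, 37), (100, 36), (120, 35), (140, 36), (160, 37)]
scene -0.1 [(0, 21), (20, 25), (40, 32), (60, 70), (80, 73), (100, 66), (120, 34), (140, 24), (160, 11)]
top -0.19 [(0, 41), (20, 41), (40, 42), (60, 42), (80, 41), (100, 41), (120, 40), (140, 40), (160, 40)]
top -0.15 [(0, 39), (20, 40), (40, 39), (60, 40), (80, 39), (100, 38), (120, 38), (140, 37)]
top -0.125 [(0, 39), (20, 39), (40, 40), (60, 40), (80, 39), (100, 38), (120, 38), (140, 37)]
top -0.112 [(0, 39), (20, 39), (40, 38), (60, 40), (80, 39), (100, 38), (120, 37)]
top -0.1 [(40, 34), (60, 72), (80, 73), (100, 63), (120, 32)]
t 3.35 pos [ 0.5393 -0.1898  0.1453] toolx [-0.987  0.158  0.007] yhead 80.88 F [ 0.1 -0.7  0.4]
shift [0.0479 0.0612 0.1107] turn 1.5687
```

```bash
python3 -m creep '[[[0.005,-0.003,0],0.119],[[0.005,0,0],0.119],[[0.005,0,0],0.119],[[0,0,0],0.119],[[0,0,0],0.119],[[0,0,0],0.119],[[0,0,0],0.119],[[0,0,0],0.119],[[0,0,0],0.119],[[0,0,0],0.119],[[0,0,0],0.117]]' >/dev/null; python3 -c "
from h import *
go(.5026,-.1347,.035,6)"
```

```text
t 4.27 pos [ 0.5271 -0.1902  0.1521] toolx [-0.098  0.995 -0.002] yhead 5.63 F [0.1 0.4 0.2]
shift [ 0.0579 -0.0194  0.1169] turn -0.0064
```

```bash
python3 -m creep '[[[0,-0.01,0.01],-0.006],[[0,-0.01,0.01],0],[[0,0,0.025],0],[[0,0,0.025],0],[[0,0,0.025],0],[[0.01,0,0.02],0],[[0.015,0,0.002],0],[[0.015,0,0],0],[[0.01,0,0],0]]'; cat >> h.py <<'E'
def look(tag=None):
    from plant import cams,env
    o=env.get_obs();R=Ro.from_rotvec(o["eef_rot"]).as_matrix();res=[]
    for n in("scene","top"):
        d=cams.read_camera(n);P=cloud(d);g=cv2.cvtColor(d["pixels"],cv2.COLOR_RGB2HSV)
        if tag: cv2.imwrite(f"pics/{n}{tag}.png",d["pixels"][...,::-1])
        m=(g[...,2]<110)&(g[...,1]>130)&((g[...,0]<12)|(g[...,0]>172))&(P[...,0]>.5)&(P[...,0]<.66)&(P[...,1]>-.14)&(P[...,1]<.18)&(P[...,2]>.005)&(P[...,2]<.23)
        m=cv2.morphologyEx(m.astype(np.uint8),cv2.MORPH_OPEN,np.ones((3,3)))
        k,L,S,C=cv2.connectedComponentsWithStats(m);
        if k<2: print(n,"none");continue
        p=P[L==1+np.argmax(S[1:,4])]
        for z,r in((.015,.0285),(.04,.0270),(.08,.0225),(.16,.0235)):
            s=p[abs(p[:,2]-z)<.012]
            if len(s)>12:
                c=circ(s[:,:2],r);t=R[:2,:2].T@(c-o["eef_pos"][:2]);e=c-RO
                print(n,z,len(s),"world",c.round(4),"tool",t.round(4),"rack",(e@RX).round(4),(e@RY).round(4))
E
python3 -c "
from h import *
go(.5026,-.1347,.035,6);look('3')"
```

```text
t: 5.02
eef_pos: [0.5017, -0.1411, 0.0341]
eef_rot: [2.094, 2.339, 0.003]
wrist_force: [0.7, -0.1, 0.8]
width: 1.0
grip_force: 0.0
t 5.02 pos [ 0.5017 -0.1411  0.0341] toolx [-0.11   0.994 -0.001] yhead 6.34 F [ 0.7 -0.1  0.8]
shift [ 0.0063  0.0016 -0.0009] turn 0.0059
top 0.08 21 world [ 0.5607 -0.0739] tool [0.0603 0.0661] rack -0.1927 -0.0228
```

```bash
python3 -c "
import cv2
a=cv2.imread('pics/scene3.png')[20:220,200:400];b=cv2.imread('pics/top3.png')[100:300,260:460]
cv2.imwrite('pics/c3.png',cv2.resize(cv2.hconcat([a,b]),None,fx=2,fy=2))
for im,(u,v) in((a,(88,30)),(a,(88,60)),(a,(86,100)),(a,(90,75)),(b,(118,108)),(b,(130,107)),(b,(142,105))):
    print((u,v),cv2.cvtColor(im,cv2.COLOR_BGR2HSV)[v,u])"
```

```text
(88, 30) [ 17  97 105]
(88, 60) [  9 255  38]
(86, 100) [ 16 237  29]
(90, 75) [  3 255  18]
(118, 108) [ 10 205  56]
(130, 107) [ 11 206  42]
(142, 105) [ 11 224 116]
```

View pics/c3.png

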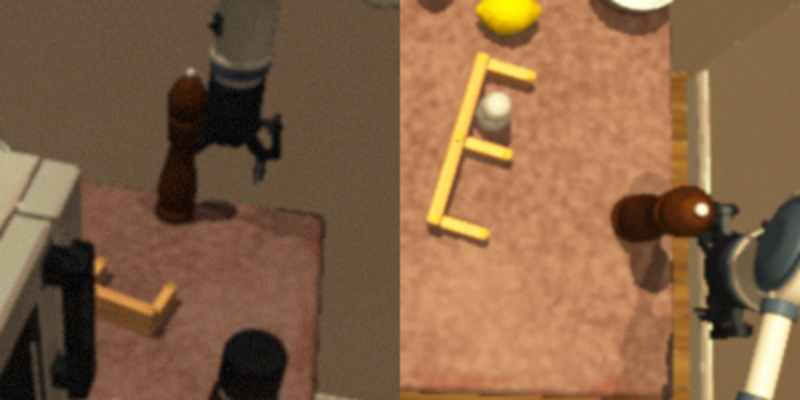

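The left half shows the mill upright with the gripper behind it. The right half shows the finger just behind the mill (foot (635,218)), with the body clear. The mask hue limit was too tight, so I'll widen it and measure.

```bash
sed -i 's/(g\[...,1\]>130)&((g\[...,0\]<12)/(g[...,1]>140)\&((g[...,0]<21)/;s/(g\[...,2\]<110)&(g\[...,1\]>140)/(g[...,2]<130)\&(g[...,1]>140)/' h.py; python3 -c "
from h import *
look()"
```

```text
scene 0.015 118 world [ 0.5596 -0.0795] tool [0.0548 0.0641] rack -0.1984 -0.0232
scene 0.04 84 world [ 0.5585 -0.0775] tool [0.057  0.0633] rack -0.1967 -0.0216
scene 0.08 124 world [ 0.5588 -0.0779] tool [0.0565 0.0635] rack -0.197 -0.022
top 0.015 101 world [ 0.5603 -0.0765] tool [0.0578 0.0652] rack -0.1953 -0.0231
top 0.04 52 world [ 0.559  -0.0742] tool [0.0601 0.0642] rack -0.1934 -0.0212
top 0.08 131 world [ 0.5585 -0.0745] tool [0.0599 0.0636] rack -0.1938 -0.0208
top 0.16 70 world [ 0.5566 -0.0735] tool [0.0611 0.0618] rack -0.1934 -0.0187
```

```bash
python3 -m creep '[[[0.003,0.001,0],0],[[0.003,0.001,0],0],[[0.003,0.001,0],0],[[0.003,0.001,0],0],[[0.003,0.001,0],0],[[0.0025,0.0005,0],0],[[0.0025,0.0005,0],0],[[0.0025,0.0005,0],0],[[0.0025,0.0005,0],0],[[0.0025,0.0005,0],0],[[0.0025,0.0005,0],0],[[0,0,0],0]]'|sed -n '2p;4p'; python3 -c "
from h import *
look();go(.5026,-.1347,.034,6)"
```

```text
eef_pos: [0.5053, -0.1116, 0.0314]
wrist_force: [0.1, -0.9, 1.0]
scene 0.015 116 world [ 0.5608 -0.0738] tool [0.0315 0.0593] rack -0.1925 -0.0228
scene 0.04 90 world [ 0.5596 -0.0703] tool [0.0351 0.0584] rack -0.1895 -0.0207
scene 0.08 124 world [ 0.5578 -0.0676] tool [0.038 0.057] rack -0.1873 -0.0183
scene 0.16 122 world [ 0.5542 -0.0616] tool [0.0443 0.054 ] rack -0.1825 -0.0133
top 0.015 85 world [ 0.5604 -0.0701] tool [0.0352 0.0593] rack -0.1891 -0.0215
top 0.04 38 world [ 0.559  -0.0662] tool [0.0393 0.0584] rack -0.1856 -0.0191
top 0.08 106 world [ 0.5577 -0.0648] tool [0.0407 0.0572] rack -0.1847 -0.0175
top 0.16 43 world [ 0.5547 -0.0589] tool [0.0469 0.0548] rack -0.1798 -0.013
t 6.32 pos [ 0.5053 -0.1118  0.0313] toolx [-0.11   0.994 -0.   ] yhead 6.32 F [ 0.3 -0.4 -0.1]
shift [-0.0225 -0.0052 -0.0027] turn 0.0055
```

The mill's top moved about 8 mm more than its foot, so it's leaning. With the gripper open, the pads sit 13 mm back and the contact is too high. I'll back off, lower the tips and check that it stands again.

```bash
python3 -m creep '[[[-0.002,-0.0005,0],0],[[-0.002,-0.0005,0],0],[[-0.003,-0.001,0],0],[[-0.003,-0.001,0],0],[[-0.003,-0.001,0],0],[[-0.003,-0.001,0],0],[[0,0,0],0],[[0,0,0],0]]'|sed -n '2p;4p'; python3 -c "
from h import *
look()
from plant import cams,env
o=env.get_obs();R=Ro.from_rotvec(o['eef_rot']).as_matrix()
for n in('scene','top'):
  d=cams.read_camera(n);P=cloud(d).reshape(-1,3);g=d['pixels'].reshape(-1,3);q=(P-o['eef_pos'])@R
  for sgn in(1,-1):
    s=q[(abs(q[:,0])<.025)&(sgn*q[:,1]>.03)&(sgn*q[:,1]<.065)&(q[:,2]>-.05)&(P[:,2]>.003)&(g.max(1)-g.min(1)<25)]
    if len(s):print(n,sgn,len(s),s.min(0).round(3),s.max(0).round(3))
"
```

```text
eef_pos: [0.502, -0.1286, 0.0313]
wrist_force: [-0.6, 0.1, 0.2]
scene 0.015 117 world [ 0.5605 -0.0746] tool [0.0472 0.0641] rack -0.1934 -0.0228
scene 0.04 95 world [ 0.5597 -0.0725] tool [0.0494 0.0635] rack -0.1916 -0.0214
scene 0.08 121 world [ 0.5585 -0.0727] tool [0.0494 0.0624] rack -0.192 -0.0204
scene 0.16 100 world [ 0.557  -0.0715] tool [0.0507 0.0609] rack -0.1914 -0.0185
top 0.015 100 world [ 0.5607 -0.0708] tool [0.051  0.0647] rack -0.1897 -0.022
top 0.04 56 world [ 0.5596 -0.069 ] tool [0.0529 0.0638] rack -0.1883 -0.0204
top 0.08 127 world [ 0.5589 -0.0694] tool [0.0526 0.0631] rack -0.1888 -0.0199
top 0.16 69 world [ 0.5571 -0.068 ] tool [0.0541 0.0614] rack -0.188 -0.0178
scene 1 11 [ 0.007  0.032 -0.049] [ 0.014  0.043 -0.039]
scene -1 119 [-0.016 -0.065 -0.049] [ 0.015 -0.034  0.005]
top 1 3 [-0.007  0.044 -0.048] [-0.006  0.046 -0.041]
top -1 97 [-0.008 -0.064 -0.047] [ 0.014 -0.042  0.015]
```

```bash
python3 -m creep '[[[-0.013,0,0],0],[[0,0,0],0.09],[[0,0,0],0.09],[[0,0.009,0.003],0],[[0,0.009,0.004],0],[[0,0,0.003],0],[[0,0,0.003],0],[[0,0,0],0],[[0,0,0],0]]'|sed -n '2p;4p'; python3 -c "
from h import *
look();go(.55,-.1,.018,86)"
```

```text
eef_pos: [0.5208, -0.1426, 0.0179]
wrist_force: [0.7, 0.2, 0.7]
scene 0.015 119 world [ 0.5606 -0.0745] tool [0.0707 0.0349] rack -0.1933 -0.0228
scene 0.04 94 world [ 0.5597 -0.0726] tool [0.0725 0.0339] rack -0.1917 -0.0215
scene 0.08 122 world [ 0.5589 -0.0722] tool [0.0729 0.0331] rack -0.1915 -0.0206
scene 0.16 103 world [ 0.557  -0.0713] tool [0.0737 0.0312] rack -0.1911 -0.0186
top 0.015 102 world [ 0.5608 -0.0708] tool [0.0744 0.0349] rack -0.1897 -0.0221
top 0.04 51 world [ 0.5596 -0.0689] tool [0.0762 0.0336] rack -0.1882 -0.0204
top 0.08 130 world [ 0.559  -0.0692] tool [0.0759 0.033 ] rack -0.1886 -0.0199
top 0.16 68 world [ 0.5573 -0.0682] tool [0.0767 0.0312] rack -0.1881 -0.018
t 8.03 pos [ 0.5212 -0.1426  0.0184] toolx [ 0.07   0.998 -0.   ] yhead -4.01 F [-1.3 -0.5  0. ]
shift [0.0445 0.0257 0.0004] turn -1.571
```

```bash
python3 -m creep '[[[0,-0.01,0],0],[[0,-0.01,0],0],[[0.01,0,0],0],[[0.01,0,0],0],[[0.005,0,0],0],[[0.002,0,0],0],[[0.002,0,0],0],[[0.002,0,0],0],[[0.002,0,0],0],[[0.002,0,0],0],[[0.002,0,0],0],[[0.002,0,0],0]]'|sed -n '2p;4p'; python3 -c "
from h import *
look();go(.55,-.1,.018,86)"
```

```text
eef_pos: [0.5043, -0.1024, 0.0184]
wrist_force: [-0.3, -1.3, 0.9]
scene 0.015 114 world [ 0.5603 -0.0717] tool [0.0346 0.0537] rack -0.1906 -0.0218
scene 0.04 89 world [ 0.5594 -0.0688] tool [0.0374 0.0526] rack -0.1881 -0.0201
scene 0.08 121 world [ 0.5584 -0.0671] tool [0.039  0.0515] rack -0.1867 -0.0188
scene 0.16 101 world [ 0.5551 -0.0623] tool [0.0436 0.0479] rack -0.1829 -0.0143
top 0.015 83 world [ 0.5607 -0.0681] tool [0.0382 0.0539] rack -0.1871 -0.0213
top 0.04 39 world [ 0.5593 -0.0647] tool [0.0415 0.0522] rack -0.1842 -0.019
top 0.08 116 world [ 0.5584 -0.0635] tool [0.0427 0.0512] rack -0.1832 -0.0178
top 0.16 51 world [ 0.5554 -0.0589] tool [0.047  0.0479] rack -0.1796 -0.0137
t 9.13 pos [ 0.5042 -0.1021  0.0183] toolx [ 0.07   0.998 -0.   ] yhead -4.01 F [ 0.4 -1.  -0. ]
shift [0.0053 0.0455 0.0003] turn -1.571
```

It's leaning again, so the upper part of the finger or linkage is touching first. I'll back off and measure the finger's profile.

```bash
python3 -m creep '[[[-0.003,0,0],0],[[-0.005,0,0],0],[[-0.01,0,0],0],[[-0.01,0,0],0],[[0,0,0],0],[[0,0,0],0]]'|sed -n '2p;4p'; python3 -c "
from h import *
from plant import cams,env
o=env.get_obs();R=Ro.from_rotvec(o['eef_rot']).as_matrix()
for n in('scene','top'):
  d=cams.read_camera(n);P=cloud(d).reshape(-1,3);g=d['pixels'].reshape(-1,3).astype(int);q=(P-o['eef_pos'])@R
  ok=(P[:,2]>.004)&(abs(q[:,0])<.05)&(abs(q[:,1])<.085)&(g.max(1)-g.min(1)<22)
  cv2.imwrite(f'pics/{n}5.png',d['pixels'][...,::-1])
  for a in np.arange(-.125,.02,.01):
    out=[]
    for y0,y1 in((-.08,-.065),(-.065,-.052),(-.052,-.03),(-.03,.03),(.03,.052),(.052,.065),(.065,.08)):
      s=q[ok&(q[:,2]>=a)&(q[:,2]<a+.01)&(q[:,1]>y0)&(q[:,1]<y1)]
      out.append((len(s),round(1000*s[:,0].min()),round(1000*s[:,0].max())) if len(s) else ())
    print(n,round(a,3),*out)
"
python3 -c "
import cv2
a=cv2.imread('pics/scene5.png')[20:170,240:390];b=cv2.imread('pics/top5.png')[150:300,350:500]
cv2.imwrite('pics/c5.png',cv2.resize(cv2.hconcat([a,b]),None,fx=2.6,fy=2.6))"
```

```text
eef_pos: [0.5021, -0.131, 0.0182]
wrist_force: [-0.1, -0.5, -0.1]
scene -0.125 () () (8, 10, 23) (78, 19, 37) (4, 10, 19) () ()
scene -0.115 () () (9, 8, 22) (65, 19, 36) (4, 13, 17) () ()
scene -0.105 () () (10, 4, 12) (6, 8, 29) (4, 6, 8) () ()
scene -0.095 (5, 1, 11) (26, -12, 13) (29, -8, 10) (50, 5, 19) (10, 4, 10) () ()
scene -0.085 (7, 8, 10) (16, -2, 12) (15, -1, 10) (88, 4, 20) (8, 6, 10) () ()
scene -0.075 (7, 7, 14) (9, 7, 14) (9, 2, 15) (62, 5, 19) (4, 4, 8) () ()
scene -0.065 (11, 6, 13) (7, 7, 12) (22, -16, 17) (56, 5, 17) (20, -16, 16) () ()
scene -0.055 (9, 7, 12) (4, 8, 12) (27, -15, 16) (25, 5, 18) (14, -12, 15) () ()
scene -0.045 (7, 7, 12) (23, -14, 12) (20, -11, 11) () (5, -11, 12) () ()
scene -0.035 () (8, 5, 10) (7, 5, 13) () () () ()
scene -0.025 () (6, 2, 7) (8, 2, 10) () () () ()
scene -0.015 () (2, 4, 5) (11, 2, 10) () () () ()
scene -0.005 () (2, 4, 4) (7, 1, 9) () () () ()
scene 0.005 () () (1, -2, -2) (1, 38, 38) () () ()
scene 0.015 () () () () () () ()
top -0.125 () () (10, 11, 25) (49, 24, 40) (3, 15, 20) () ()
top -0.115 () () (4, 9, 22) (31, 23, 38) (2, 14, 20) () ()
top -0.105 () (3, -7, 0) (2, 8, 9) () () (2, -6, 8) ()
top -0.095 (21, -9, 13) (53, -9, 16) (40, -5, 12) () (13, -2, 12) (30, -8, 14) (3, 11, 14)
top -0.085 (9, 7, 14) (13, 5, 14) (13, 5, 12) (1, 19, 19) (15, 5, 13) (7, 5, 10) ()
top -0.075 (4, 12, 14) (8, 4, 14) (5, 12, 15) (17, 12, 21) (1, 11, 11) (1, 5, 5) ()
top -0.065 (8, 12, 14) (4, 12, 14) (20, 2, 18) (9, 17, 19) (14, 5, 20) () ()
top -0.055 (5, 12, 13) (2, 12, 14) (30, -7, 17) () (10, 1, 10) () ()
top -0.045 (3, 13, 14) (25, -5, 14) (32, -7, 13) () (14, -7, 0) (3, -5, -2) ()
top -0.035 () (1, 15, 15) (7, -7, 15) () (1, -6, -6) () ()
top -0.025 () () (3, 12, 12) () () () ()
top -0.015 () (2, 8, 8) (3, 9, 12) () () () ()
top -0.005 () () () () () () ()
top 0.005 () () () () () () ()
top 0.015 () () () () () () ()
```

View pics/c5.png

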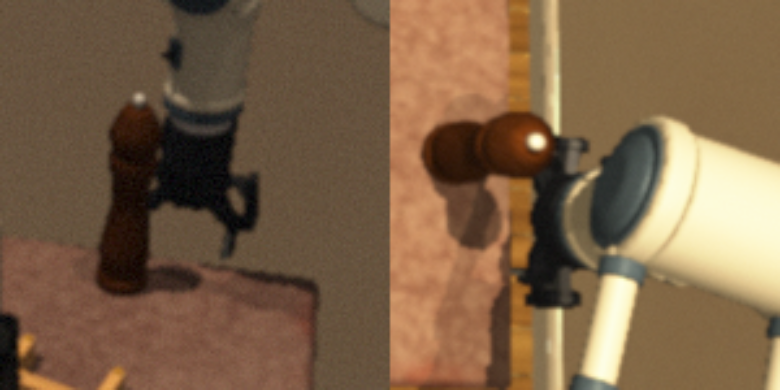

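The image shows the mill upright again, and the finger link (x ≈ 17 mm at tool z −0.06) meets the mill's belly at the same time as the tip meets the foot. I'll get the mill's radius profile from the first pictures and choose the finger height from that.

```bash
python3 -c "
from h import *
for n,b in(('top',(360,180,425,230)),('scene',(270,45,310,140))):
    d=dict(np.load(f'/tmp/{n}0.npz'));P=cloud(d);x0,y0,x1,y1=b;q=P[y0:y1,x0:x1].reshape(-1,3)
    q=q[(q[:,2]>.003)&(q[:,1]>-.12)&(q[:,1]<-.03)&(abs(q[:,0]-.558)<.035)]
    print(n,[(z,round(float(np.percentile(s[:,0],98)-np.percentile(s[:,0],2))*500,1),round(float(s[:,1].max()+.0755)*1000,1),len(s)) for z in range(5,215,8) for s in [q[abs(q[:,2]*1000-z)<4]] if len(s)>4])
"

```

```text
top [(5, 31.1, 33.1, 19), (13, 27.8, 30.4, 78), (21, 21.6, 27.1, 17), (29, 15.7, 26.7, 8), (37, 12.1, 28.5, 9), (45, 25.5, 28.7, 26), (53, 24.9, 29.5, 41), (61, 24.8, 27.3, 52), (69, 23.6, 26.2, 48), (77, 21.9, 25.0, 40), (85, 20.9, 23.5, 44), (93, 18.5, 22.8, 36), (101, 17.4, 21.3, 35), (109, 15.1, 19.6, 14), (117, 10.9, 20.5, 9), (133, 9.7, 23.3, 5), (141, 16.0, 25.1, 12), (149, 20.4, 25.9, 22), (157, 20.3, 26.2, 44), (165, 13.1, 24.9, 9), (173, 14.0, 27.5, 10), (181, 24.2, 27.9, 53), (189, 23.2, 28.6, 121), (197, 20.9, 24.6, 130), (205, 16.1, 19.4, 221), (213, 9.4, 12.6, 25)]
scene [(5, 30.9, 39.6, 44), (13, 27.5, 27.3, 67), (21, 24.1, 25.9, 45), (29, 24.2, 25.7, 39), (37, 25.2, 25.6, 40), (45, 26.2, 27.3, 43), (53, 26.0, 28.8, 56), (61, 24.7, 27.3, 56), (69, 23.0, 25.6, 54), (77, 21.4, 23.7, 47), (85, 20.6, 20.8, 49), (93, 18.8, 22.4, 43), (101, 17.3, 18.1, 39), (109, 17.5, 18.1, 36), (117, 16.1, 19.8, 31), (125, 17.5, 19.3, 34), (133, 18.5, 20.8, 33), (141, 20.3, 23.2, 41), (149, 21.4, 24.9, 47), (157, 22.4, 25.6, 63), (165, 20.7, 24.9, 41), (173, 22.0, 25.8, 42), (181, 23.6, 27.5, 64), (189, 23.3, 26.3, 72), (197, 21.2, 24.3, 74), (205, 16.1, 19.7, 67), (213, 10.2, 11.9, 37)]
```

Profile: the foot disc is r≈29 up to z≈16 mm, there's a cove at 20–35 mm, and a bulge of r≈27 at 50 mm. The tip has to meet the foot disc (tip below 15 mm), while the finger must be narrow opposite the bulge. That puts TCP z at about 0.0235.

```bash
python3 -m creep '[[[0.008,0,-0.0055],0],[[0.008,0,0],0],[[0.003,0,0],0],[[0.001,0,0],0],[[0.001,0,0],0],[[0.001,0,0],0],[[0.001,0,0],0],[[0.001,0,0],0],[[0.001,0,0],0],[[0.001,0,0],0],[[0.001,0,0],0],[[0,0,0],0]]'|sed -n '2p;4p'; python3 -c "
from h import *
look();go(.55,-.1,.018,86)"
```

```text
eef_pos: [0.5041, -0.1032, 0.0238]
wrist_force: [-0.4, -0.4, 0.4]
scene 0.015 125 world [ 0.561  -0.0718] tool [0.0353 0.0545] rack -0.1906 -0.0225
scene 0.04 89 world [ 0.5602 -0.0697] tool [0.0373 0.0536] rack -0.1888 -0.0212
scene 0.08 113 world [ 0.5591 -0.0691] tool [0.0379 0.0525] rack -0.1884 -0.02
top 0.015 94 world [ 0.5611 -0.0685] tool [0.0386 0.0544] rack -0.1873 -0.0217
top 0.04 52 world [ 0.5597 -0.0662] tool [0.0408 0.0529] rack -0.1855 -0.0198
top 0.08 124 world [ 0.5593 -0.0661] tool [0.0408 0.0525] rack -0.1856 -0.0194
top 0.16 64 world [ 0.5568 -0.0641] tool [0.0427 0.0498] rack -0.1842 -0.0164
t 10.83 pos [ 0.5041 -0.1032  0.0237] toolx [ 0.07   0.998 -0.   ] yhead -4.01 F [-0.7  0.5 -0. ]
shift [0.0064 0.0456 0.0057] turn -1.571
```

```bash
python3 -m creep '[[[0.001,0,0],0],[[0.001,0,0],0],[[0.001,0,0],0],[[0.001,0,0],0],[[0.001,0,0],0],[[0.001,0,0],0],[[0,0,0],0]]'|sed -n '2p;4p'; python3 -c "
from h import *
look();go(.55,-.1,.018,86)"
```

```text
eef_pos: [0.5046, -0.0971, 0.0239]
wrist_force: [-0.6, -1.3, 0.4]
scene 0.015 121 world [ 0.5611 -0.0668] tool [0.0342 0.0543] rack -0.1857 -0.0213
scene 0.04 94 world [ 0.5598 -0.0638] tool [0.037  0.0528] rack -0.1832 -0.0193
scene 0.08 115 world [ 0.5588 -0.0624] tool [0.0384 0.0517] rack -0.182 -0.018
top 0.015 85 world [ 0.5612 -0.0634] tool [0.0375 0.0541] rack -0.1824 -0.0205
top 0.04 41 world [ 0.5596 -0.0603] tool [0.0406 0.0523] rack -0.1798 -0.0181
top 0.08 111 world [ 0.5589 -0.059 ] tool [0.0418 0.0516] rack -0.1787 -0.0172
top 0.16 49 world [ 0.5495 -0.0123] tool [0.0877 0.0389] rack -0.1362 0.0042
t 11.52 pos [ 0.5046 -0.0972  0.0238] toolx [0.07  0.998 0.   ] yhead -4.0 F [-0.4 -2.6  1.1]
shift [0.0003 0.0455 0.0058] turn -1.5709
```

```bash
python3 -m creep '[[[0.0007,0,-0.001],0],[[0.001,0,0],0],[[0.001,0,0],0],[[0.001,0,0],0],[[0.001,0,0],0],[[0.001,0,0],0],[[0.001,0,0],0],[[0,0,0],0]]'|sed -n '2p;4p'; python3 -c "
from h import *
look('6')"
```

```text
eef_pos: [0.505, -0.0903, 0.0247]
wrist_force: [0.0, -1.1, 0.1]
scene 0.015 122 world [ 0.5612 -0.0601] tool [0.034 0.054] rack -0.1792 -0.0196
scene 0.04 102 world [ 0.5618 -0.0076] tool [0.0865 0.0509] rack -0.1284 -0.0064
scene 0.08 121 world [ 0.5588 -0.0544] tool [0.0395 0.0513] rack -0.1744 -0.0159
scene 0.16 112 world [ 0.5557 -0.0487] tool [0.0451 0.0478] rack -0.1696 -0.0114
top 0.015 83 world [ 0.5618 -0.0567] tool [0.0375 0.0543] rack -0.1758 -0.0193
top 0.04 34 world [ 0.5602 -0.0529] tool [0.0411 0.0525] rack -0.1726 -0.0168
top 0.08 110 world [ 0.5589 -0.0515] tool [0.0425 0.0511] rack -0.1715 -0.0152
top 0.16 42 world [ 0.5559 -0.0456] tool [0.0481 0.0477] rack -0.1666 -0.0107
```

The foot slides along now, but the mill leans by about 0.05 rad. It's meeting the rounded corner of the tip, so I'll back off and turn square to the path so the flat of the pad meets the foot.

```bash
python3 -m creep '[[[-0.002,0,0],0],[[-0.004,0,0],0],[[-0.006,0,0],0],[[0,-0.001,0],0.08],[[0.005,0,0],0],[[0.004,0,0],0],[[0.001,0,0],0],[[0.001,0,0],0],[[0.001,0,0],0],[[0.001,0,0],0],[[0.001,0,0],0],[[0.001,0,0],0]]'|sed -n '2p;4p'; python3 -c "
from h import *
look('7');go(.55,-.1,.02)"
```

```text
eef_pos: [0.5054, -0.0876, 0.0248]
wrist_force: [-0.4, -1.6, 0.2]
scene 0.015 119 world [ 0.5616 -0.061 ] tool [0.0347 0.0516] rack -0.1799 -0.0203
scene 0.04 98 world [ 0.5611 -0.0586] tool [0.0369 0.0507] rack -0.1778 -0.0191
scene 0.08 121 world [ 0.5606 -0.057 ] tool [0.0385 0.05  ] rack -0.1764 -0.0182
top 0.015 84 world [ 0.5619 -0.0572] tool [0.0385 0.0513] rack -0.1763 -0.0195
top 0.04 35 world [ 0.5609 -0.0545] tool [0.041  0.0499] rack -0.1739 -0.0179
top 0.08 114 world [ 0.5605 -0.0536] tool [0.0418 0.0494] rack -0.1731 -0.0173
top 0.16 56 world [ 0.5586 -0.0503] tool [0.0448 0.047 ] rack -0.1704 -0.0145
t 13.38 pos [ 0.5054 -0.0875  0.0248] toolx [ 0.149  0.989 -0.   ] yhead -8.58 F [-1.1 -1.  -0.2]
shift [-0.0057  0.046   0.0048] turn None
```

```bash
python3 -m creep '[[[0.001,0,0],0],[[0.001,0,0],0],[[0.001,0,0],0],[[0.001,0,0],0],[[0.001,0,0],0],[[0.001,0,0],0],[[0.001,0,0],0],[[0.001,0,0],0],[[0,0,0],0]]'|sed -n '2p;4p'; python3 -c "
from h import *
look('8')"
```

```text
eef_pos: [0.5066, -0.0795, 0.0248]
wrist_force: [-0.4, -1.8, -0.3]
scene 0.015 126 world [ 0.5638 -0.0531] tool [0.0346 0.0526] rack -0.1718 -0.0203
scene 0.04 93 world [ 0.5634 -0.0503] tool [0.0373 0.0518] rack -0.1692 -0.0192
scene 0.08 124 world [ 0.5623 -0.0489] tool [0.0386 0.0505] rack -0.1681 -0.0178
scene 0.16 94 world [ 0.5598 -0.0453] tool [0.0418 0.0474] rack -0.1653 -0.0144
top 0.015 84 world [ 0.5642 -0.0497] tool [0.038  0.0525] rack -0.1684 -0.0198
top 0.04 39 world [ 0.5627 -0.0467] tool [0.0408 0.0506] rack -0.1659 -0.0176
top 0.08 116 world [ 0.562  -0.0459] tool [0.0415 0.0498] rack -0.1653 -0.0167
top 0.16 54 world [ 0.5596 -0.042 ] tool [0.0449 0.0468] rack -0.1622 -0.0134
```

Lean is now steady and small (≈0.03 rad), and the foot follows one to one. I'll carry on with slight steering.

```bash
python3 -m creep '[[[-0.003,0,0],0],[[0,0.002,0],-0.04],[[0.003,0,0],0],[[0.0015,0,0],0],[[0.0015,0,0],0],[[0.0015,0,0],0],[[0.0015,0,0],0],[[0.0015,0,0],0],[[0.0015,0,0],0],[[0.0015,0,0],0],[[0.0015,0,0],0],[[0.0015,0,0],0]]'|sed -n '2p;4p'; python3 -c "
from h import *
look('8')" | grep -v 0.04
```

```text
eef_pos: [0.5099, -0.0664, 0.0248]
wrist_force: [0.9, -1.5, -0.1]
scene 0.015 114 world [ 0.5662 -0.0382] tool [0.0342 0.0528] rack -0.1568 -0.0187
scene 0.08 117 world [ 0.5644 -0.0338] tool [0.0384 0.0506] rack -0.153 -0.0158
top 0.015 73 world [ 0.5672 -0.0345] tool [0.038  0.0534] rack -0.1529 -0.0187
```

```bash
python3 -m creep '[[[0.0015,0,0],0],[[0.0015,0,0],0],[[0.0015,0,0],0],[[0.0015,0,0],0],[[0.0015,0,0],0],[[0.0015,0,0],0],[[0.0015,0,0],0],[[0.0015,0,0],0],[[0,0,0],0]]'|sed -n '2p;4p'; python3 -c "
from h import *
look('8');go(.55,0,.0248)" | grep -v 0.04
```

```text
eef_pos: [0.5113, -0.0543, 0.0248]
wrist_force: [-0.4, -0.7, 0.8]
scene 0.015 126 world [ 0.5682 -0.0261] tool [0.0342 0.0535] rack -0.1446 -0.0175
scene 0.08 128 world [ 0.5664 -0.0217] tool [0.0384 0.0512] rack -0.1408 -0.0146
top 0.015 73 world [ 0.5685 -0.0224] tool [0.038  0.0534] rack -0.1409 -0.0168
t 16.18 pos [ 0.5112 -0.0544  0.0247] toolx [0.11  0.994 0.   ] yhead -6.29 F [ 0.1 -0.4 -0.7]
shift [ 0.0583  0.0326 -0.0001] turn None
```

```bash
python3 -m creep '[[[0.0015,0.0001,0],0],[[0.0015,0.0001,0],0],[[0.0015,0.0001,0],0],[[0.0015,0.0001,0],0],[[0.0015,0.0001,0],0],[[0.0015,0.0001,0],0],[[0.0015,0.0001,0],0],[[0.0015,0.0001,0],0],[[0.0015,0.0001,0],0],[[0.0015,0.0001,0],0],[[0.0015,0.0001,0],0],[[0.0015,0.0001,0],0]]'|sed -n '2p;4p'; python3 -c "
from h import *
look('8')" | grep -v ' 0.04 '
```

```text
eef_pos: [0.5144, -0.0367, 0.0248]
wrist_force: [-0.7, -0.4, -1.0]
scene 0.015 126 world [ 0.5708 -0.0083] tool [0.0344 0.0529] rack -0.1267 -0.0153
scene 0.08 118 world [ 0.5692 -0.0038] tool [0.0387 0.0508] rack -0.1228 -0.0126
scene 0.16 71 world [ 5.667e-01 -5.000e-04] tool [0.0418 0.0479] rack -0.1202 -0.0093
top 0.015 71 world [ 0.5715 -0.0046] tool [0.0382 0.0532] rack -0.1229 -0.015
top 0.08 95 world [ 0.5692 -0.0008] tool [0.0417 0.0505] rack -0.1199 -0.0118
top 0.16 35 world [0.5667 0.0031] tool [0.0453 0.0476] rack -0.1168 -0.0084
```

```bash
python3 -m creep '[[[0.0015,0.0001,0],0],[[0.0015,0.0001,0],0],[[0.0015,0.0001,0],0],[[0.0015,0.0001,0],0],[[0.0015,0.0001,0],0],[[0.0015,0.0001,0],0],[[0.0015,0.0001,0],0],[[0.0015,0.0001,0],0],[[0.0015,0.0001,0],0],[[0.0015,0.0001,0],0],[[0,0,0],0]]'|sed -n '2p;4p'; python3 -c "
from h import *
look('8')" | grep -v ' 0.04 '
```

```text
eef_pos: [0.5171, -0.0218, 0.0248]
wrist_force: [-0.6, -0.2, 0.1]
scene 0.015 94 world [0.5724 0.0072] tool [0.0349 0.0518] rack -0.1113 -0.0128
scene 0.08 133 world [0.5716 0.0107] tool [0.0382 0.0507] rack -0.1082 -0.0111
scene 0.16 120 world [0.569  0.0144] tool [0.0417 0.0476] rack -0.1053 -0.0076
top 0.015 71 world [0.574  0.0105] tool [0.0383 0.0531] rack -0.1078 -0.0135
top 0.08 91 world [0.5719 0.0137] tool [0.0412 0.0506] rack -0.1052 -0.0106
top 0.16 25 world [0.5693 0.0177] tool [0.045  0.0475] rack -0.102 -0.007
```

```bash
python3 -m creep '[[[0.0015,0.0001,0],0],[[0.0015,0.0001,0],0],[[0.0015,0.0001,0],0],[[0.0015,0.0001,0],0],[[0.0015,0.0001,0],0],[[0.0015,0.0001,0],0],[[0.0015,0.0001,0],0],[[0.0015,0.0001,0],0],[[0.0015,0.0001,0],0],[[0.0015,0.0001,0],0],[[0.0015,0.0001,0],0],[[0.0015,0.0001,0],0]]'|sed -n '2p;4p'; python3 -c "
from h import *
look('8')" | grep -v ' 0.04 '
```

```text
eef_pos: [0.5202, -0.0042, 0.0247]
wrist_force: [-0.3, -1.3, -0.6]
scene 0.015 130 world [0.5768 0.0241] tool [0.0343 0.0531] rack -0.0939 -0.0126
scene 0.08 145 world [0.5748 0.0282] tool [0.0382 0.0507] rack -0.0904 -0.0096
scene 0.16 111 world [0.572  0.0321] tool [0.0417 0.0475] rack -0.0874 -0.0058
top 0.015 65 world [0.5775 0.0282] tool [0.0385 0.0534] rack -0.0897 -0.0122
top 0.08 85 world [0.5749 0.0317] tool [0.0417 0.0504] rack -0.087 -0.0088
top 0.16 24 world [0.5724 0.0358] tool [0.0454 0.0474] rack -0.0838 -0.0053
```

```bash
python3 -m creep '[[[0.0015,0.0001,0],0],[[0.0015,0.0001,0],0],[[0.0015,0.0001,0],0],[[0.0015,0.0001,0],0],[[0.0015,0.0001,0],0],[[0.0015,0.0001,0],0],[[0.0015,0.0001,0],0],[[0.0015,0.0001,0],0],[[0.0015,0.0001,0],0],[[0.0015,0.0001,0],0],[[0.0015,0.0001,0],0],[[0,0,0],0]]'|sed -n '2p;4p'; python3 -c "
from h import *
look('9');go(.55,0,.0248)" | grep -v ' 0.04 '; python3 -c "
import cv2
a=cv2.imread('pics/scene9.png')[20:220,200:400];b=cv2.imread('pics/top9.png')[100:300,260:460]
cv2.imwrite('pics/c9.png',cv2.resize(cv2.hconcat([a,b]),None,fx=2,fy=2))"
```

```text
eef_pos: [0.5232, 0.0123, 0.0248]
wrist_force: [0.3, -0.4, -0.3]
scene 0.015 128 world [0.5802 0.0408] tool [0.0346 0.0536] rack -0.0768 -0.0115
scene 0.08 137 world [0.5783 0.0451] tool [0.0386 0.0512] rack -0.0733 -0.0085
scene 0.16 121 world [0.5749 0.0486] tool [0.0418 0.0475] rack -0.0707 -0.0044
top 0.015 60 world [0.58   0.0445] tool [0.0382 0.053 ] rack -0.0734 -0.0103
top 0.08 83 world [0.578  0.0478] tool [0.0413 0.0506] rack -0.0707 -0.0075
top 0.16 17 world [0.5751 0.0518] tool [0.0449 0.0473] rack -0.0676 -0.0037
t 20.5 pos [0.5232 0.0122 0.0248] toolx [0.11  0.994 0.   ] yhead -6.29 F [-0.2 -0.1 -0.3]
shift [-0.0092  0.028  -0.    ] turn None
```

View pics/c9.png

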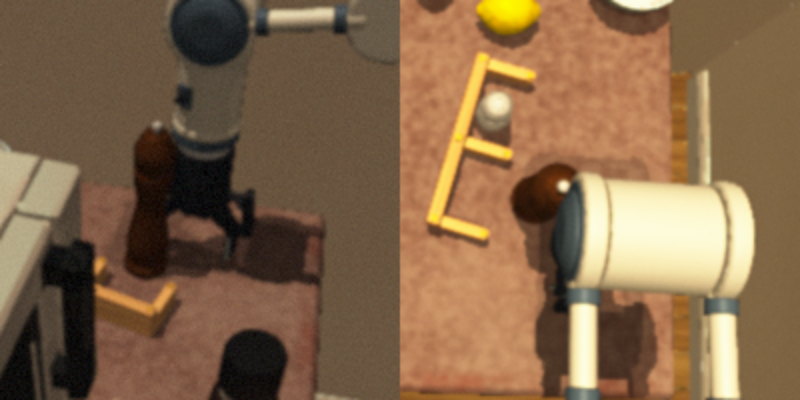

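The left half shows the mill upright at (148,265 foot), in front of the bay. The right half shows it at (540,195), heading straight into the empty bay, with nothing else disturbed.

```bash
python3 -m creep '[[[0.0015,0.0001,0],0],[[0.0015,0.0001,0],0],[[0.0015,0.0001,0],0],[[0.0015,0.0001,0],0],[[0.0015,0.0001,0],0],[[0.0015,0.0001,0],0],[[0.0015,0.0001,0],0],[[0.0015,0.0001,0],0],[[0.0015,0.0001,0],0],[[0.0015,0.0001,0],0],[[0.0015,0.0001,0],0],[[0.0015,0.0001,0],0]]'|sed -n '2p;4p'; python3 -c "
from h import *
look('8')" | grep -v ' 0.04 '
```

```text
eef_pos: [0.5263, 0.0299, 0.0248]
wrist_force: [-0.7, -1.6, 0.0]
scene 0.015 143 world [0.583  0.0583] tool [0.0345 0.0532] rack -0.0592 -0.0096
scene 0.08 138 world [0.5807 0.0623] tool [0.0382 0.0505] rack -0.056 -0.0063
top 0.015 54 world [0.5836 0.0626] tool [0.0388 0.0534] rack -0.0549 -0.0091
top 0.08 69 world [0.5812 0.066 ] tool [0.0419 0.0505] rack -0.0523 -0.0058
top 0.16 16 world [0.5783 0.0699] tool [0.0454 0.0472] rack -0.0494 -0.002
```

```bash
python3 -m creep '[[[0.0015,0.0001,0],0],[[0.0015,0.0001,0],0],[[0.0015,0.0001,0],0],[[0.0015,0.0001,0],0],[[0.0015,0.0001,0],0],[[0.0015,0.0001,0],0],[[0.0015,0.0001,0],0],[[0.0015,0.0001,0],0],[[0.0015,0.0001,0],0],[[0.0015,0.0001,0],0],[[0.0015,0.0001,0],0],[[0.0015,0.0001,0],0]]'|sed -n '2p;4p'; python3 -c "
from h import *
look('9');go(.55,0,.0248)" | grep -v ' 0.04 '
```

```text
eef_pos: [0.5295, 0.0476, 0.0248]
wrist_force: [-0.2, -1.8, 0.7]
scene 0.015 134 world [0.5859 0.076 ] tool [0.0344 0.053 ] rack -0.0414 -0.0078
scene 0.08 149 world [0.5838 0.0803] tool [0.0384 0.0504] rack -0.0379 -0.0046
scene 0.16 118 world [0.5815 0.0838] tool [0.0416 0.0477] rack -0.0351 -0.0014
top 0.015 44 world [0.5868 0.0804] tool [0.0389 0.0533] rack -0.0369 -0.0074
top 0.08 54 world [0.5843 0.0838] tool [0.0419 0.0505] rack -0.0343 -0.0041
t 22.7 pos [0.5295 0.0478 0.0248] toolx [0.109 0.994 0.   ] yhead -6.29 F [-0.2 -1.3 -0. ]
shift [-0.0452  0.0256 -0.    ] turn None
```

```bash
python3 -m creep '[[[0.0015,0.0001,0],0],[[0.0015,0.0001,0],0],[[0.0015,0.0001,0],0],[[0.0015,0.0001,0],0],[[0.0015,0.0001,0],0],[[0.0015,0.0001,0],0],[[0.0015,0.0001,0],0],[[0.0015,0.0001,0],0],[[0.0015,0.0001,0],0],[[0.0015,0.0001,0],0],[[0.0015,0.0001,0],0],[[0.0015,0.0001,0],0]]'|sed -n '2p;4p'; python3 -c "
from h import *
look('8')" | grep -v ' 0.04 '
```

```text
eef_pos: [0.5326, 0.0654, 0.0248]
wrist_force: [-0.4, -1.4, -0.6]
scene 0.015 86 world [0.5885 0.0924] tool [0.033  0.0525] rack -0.0249 -0.0059
scene 0.08 151 world [0.5872 0.0981] tool [0.0385 0.0506] rack -0.0197 -0.0032
scene 0.16 149 world [0.5845 0.1017] tool [0.0417 0.0475] rack -0.017 0.0004
top 0.015 33 world [0.573  0.1475] tool [0.0861 0.0311] rack 0.0242 0.0235
top 0.08 39 world [0.5875 0.1015] tool [0.0419 0.0506] rack -0.0164 -0.0026
```

```bash
python3 -m creep '[[[0.001,0,0],0],[[0.001,0,0],0],[[0.001,0,0],0],[[0.001,0,0],0],[[0.001,0,0],0],[[0.001,0,0],0],[[0.001,0,0],0],[[0.001,0,0],0],[[0.001,0,0],0],[[0.001,0,0],0],[[0.001,0,0],0],[[0,0,0],0]]'|sed -n '2p;4p'; python3 -c "
from h import *
look('9');go(.55,0,.0248)" | grep -v ' 0.04 '
```

```text
eef_pos: [0.5339, 0.0764, 0.0248]
wrist_force: [0.6, -1.4, 0.7]
scene 0.16 144 world [0.5862 0.1127] tool [0.0418 0.048 ] rack -0.0059 0.0016
top 0.015 23 world [0.5928 0.1096] tool [0.0395 0.0549] rack -0.0072 -0.0056
top 0.08 25 world [0.5893 0.1126] tool [0.0421 0.0511] rack -0.0052 -0.0014
t 24.9 pos [0.5338 0.0763 0.0247] toolx [0.11  0.994 0.   ] yhead -6.29 F [-0.8 -0.6 -0.4]
shift [-0.0741  0.0244 -0.0001] turn None
```

```bash
F='sed -n 2p;4p'; python3 -m creep '[[[0.001,0,0],0],[[0.001,0,0],0],[[0.001,0,0],0],[[0.001,0,0],0],[[0.001,0,0],0],[[0,0,0],0]]'|sed -n '2p;4p';  python3 -m creep '[[[0.001,0,0],0],[[0.001,0,0],0],[[0,0,0],0]]'|sed -n '2p;4p'; python3 -c "
from h import *
look('10')" | grep -v ' 0.04 '
```

```text
eef_pos: [0.5344, 0.0814, 0.0248]
wrist_force: [0.5, -0.1, -0.7]
eef_pos: [0.5346, 0.0833, 0.0248]
wrist_force: [0.5, -0.9, 0.3]
scene 0.015 43 world [0.6009 0.1053] tool [0.0291 0.0634] rack -0.0092 -0.0145
scene 0.08 154 world [0.5896 0.1156] tool [0.0381 0.0511] rack -0.0022 -0.0009
scene 0.16 128 world [0.5871 0.1194] tool [0.0417 0.0482] rack 0.0008 0.0025
top 0.015 20 world [0.5934 0.1166] tool [0.0396 0.0547] rack -0.0002 -0.0043
top 0.08 20 world [0.5901 0.1197] tool [0.0423 0.0511] rack 0.0019 -0.0003
```

```bash
python3 -m creep '[[[0.001,0,0],0],[[0,0,0],0]]'|sed -n '2p;4p';  python3 -m creep '[[[0.001,0,0],0],[[0,0,0],0]]'|sed -n '2p;4p'; python3 -m creep '[[[0.001,0,0],0],[[0,0,0],0]]'|sed -n '2p;4p';python3 -c "
from h import *
look('11')" | grep -v ' 0.04 '
```

```text
eef_pos: [0.5348, 0.0842, 0.0248]
wrist_force: [-0.8, -2.7, 0.1]
eef_pos: [0.5348, 0.0847, 0.0248]
wrist_force: [-0.4, -3.8, 0.3]
eef_pos: [0.5348, 0.0849, 0.0249]
wrist_force: [-2.3, -7.7, 1.6]
scene 0.16 136 world [0.5875 0.1211] tool [0.0419 0.0484] rack 0.0026 0.0025
top 0.08 15 world [0.5904 0.1214] tool [0.0424 0.0512] rack 0.0036 -0.0002
```

The force rises and the TCP stalls, so the mill has reached the rail. I'll back off gently and check.

```bash
python3 -m creep '[[[-0.001,0,0],0],[[-0.001,0,0],0],[[-0.001,0,0],0],[[-0.001,0,0],0],[[-0.001,0,0],0],[[-0.002,0,0],0],[[-0.003,0,0],0],[[-0.01,0,0],0],[[-0.02,0,0],0],[[-0.02,0,0],0],[[-0.02,0,0],0],[[-0.02,0,0],0]]'|sed -n '2p;4p'; python3 -m creep '[[[-0.02,0,0],0],[[-0.02,0,0],0],[[0,0,0],0]]' >/dev/null; python3 -c "
from h import *
look('12');go(.55,0,.0248)"; python3 -c "
import cv2
a=cv2.imread('pics/scene12.png')[50:250,200:400];b=cv2.imread('pics/top12.png')[100:300,230:430]
cv2.imwrite('pics/c12.png',cv2.resize(cv2.hconcat([a,b]),None,fx=2,fy=2))"
```

```text
eef_pos: [0.5236, -0.0147, 0.0248]
wrist_force: [-0.7, 0.9, -0.7]
scene 0.015 36 world [0.6018 0.1062] tool [0.1711 0.0639] rack -0.0081 -0.0152
scene 0.04 88 world [0.5911 0.1148] tool [0.1784 0.0523] rack -0.0026 -0.0026
scene 0.08 152 world [0.5903 0.1146] tool [0.1782 0.0515] rack -0.003 -0.0019
scene 0.16 158 world [0.5881 0.1157] tool [0.179  0.0492] rack -0.0025 0.0005
top 0.015 43 world [0.5925 0.1167] tool [0.1805 0.0534] rack -0.0004 -0.0034
top 0.04 19 world [0.5905 0.118 ] tool [0.1815 0.0514] rack 0.0003 -0.0012
top 0.08 69 world [0.5904 0.1178] tool [0.1814 0.0512] rack 0.0001 -0.0011
t 27.7 pos [ 0.5194 -0.0539  0.0248] toolx [0.112 0.994 0.   ] yhead -6.42 F [ 0.3 -0.  -0.4]
shift [0.057  0.0244 0.    ] turn None
```

View pics/c12.png

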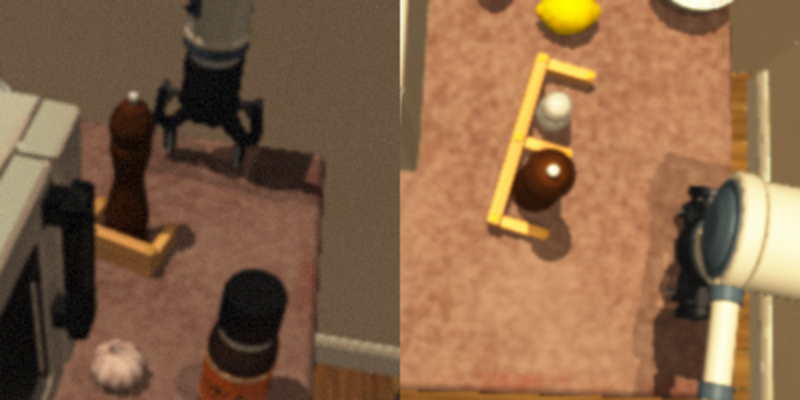

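The left half shows the mill upright inside the empty bay (foot ≈(128,235)) with the gripper well clear. The right half shows it against the back rail (545,180), with the salt shaker untouched. It measures within about 1 mm of the goal, and the push stalled firmly on the rail. I'm handing in.

```bash
python3 -c "
from plant import order
print(order.hand_in())"
```

```text
the job is handed in; nothing more can be done
None
```

I pushed the pepper mill into the empty bay, where it stands upright against the back rail, within about 1 mm of the target by camera. It leaned under the finger on the way, by at most about 0.06 rad beyond its rest lean in the first few cm and about 0.03 rad after that. The salt shaker and the other things I could see were left where they were. I handed the job in at about 28 s and have not seen the verdict.

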